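Snap the canister lids shut and set aside the one whose catch is worn

ROBOT

A 6-joint arm with a two-finger parallel gripper is mounted at the origin on a cart in front of the work surface, level with it; the furniture and walls round the work are solid. World frame = base frame: x ahead of the robot, y to its left, z up, the work surface at z = 0. Lengths are in mm, angles in rad, forces in N, time in s.
With the tool pointing down it reaches from about 350 to 875 mm from the base axis. Payload 4.2 kg.
Tool frame: the origin (TCP) lies midway between the tips of the shut fingers; the grasp point (between the pads) lies 19 mm behind it; z points along the fingers, y is the line along which they close (so a half turn about z gives the same grasp; the last joint's range is limited). The gripper opens to 85 mm and grips with 20 to 120 N. Pads are 22 mm wide; open, the fingers measure 114 mm over their backs; the gripper's body (76 mm by 85 mm) begins 54 mm behind the grasp point. The pads swing forward as they close: fully open they stand 13 mm farther back than shut.
Start: joints at [-0.923, 0.385, 0.008, 0, -1.194, -0.259], TCP at [236.937, -578.325, 231.312] pointing down, gripper open.
Joint ranges: [-3.14, 3.14], [-1.21, 2.06], [-1.07, 1.41], [-3.16, 2.05], [-2.99, -0.16], [-3.1, 3.1]. Speed limits (rad/s): [2.79, 2.79, 3.14, 3.14, 3.14, 3.14].

INTERFACE

Orientations are given as a unit quaternion [x, y, z, w].
In Python, from bench import arm gives the robot as it stands.
- The arm moves only by the tool send_rows, never from a script. Its argument "targets" is a list of rows, each an object of numbers: "gripper": the gripper command: -1 is fully open, 1 is shut, values between are in proportion; "x", "y", "z": the shift along the tool's x, y, z in cm; "ax", "ay", "az": the turn, a rotation vector about the tool's x, y, z in degrees. A call has 1 to 5 rows; each row shifts and turns the commanded pose from where the row before left it, along the tool's axes as they then stand; what a row does not reach is not made up. A row lasts 1/12 s, in which the tool goes at most 41.7 mm and 7.16 degrees, less where a joint would pass 70% of its speed; a pose out of reach is approached as far as the arm can. A call is refused whole if a number of a shift passes 4.17 or a number of a turn 7.16, either way. A call with a gripper value outside its range is refused whole. The fingers move at their own pace and stop on an object; the grip force is fixed at half the most. Time passes only in rows, so rows that do not move let the fingers close. It gives the time, the measured TCP pose, the force, the opening and the grip force at its end, in the units of the state.
- arm.read_state(): the state, without advancing time (a new reading comes with each control period).
- arm.get_image(name): name is "scene" or "top"; returns (picture, depth): 384x512x3 uint8, red, green, blue; 384x512 float32, mm along the optical axis (not along the pixel's ray), 0 where there is no reading.
- arm.camera_model(name): a dict with "fx", "fy", "cx", "cy" (pixels), "cam_to_world" (4x4, takes a point from camera to world coordinates). Camera axes: x right, y down, z forward; pixel columns grow to the right and rows downward; lengths in mm; the calibration is good to about 2 mm. A picture is of the moment at which its call begins. camera_model takes no time and is no camera call.
- arm.job_done(): hands the job in; it is judged then, once.
Trained networks look in the newest picture that a camera, given by its name, has taken for a name from the list of things; names that differ only in an ending like _2 or _b are one class to them, and where a whole thing is asked for, a point or a joint stands for the part that bears it (a point fixed in the world has none). Each returns a list of dicts, best first, with "score" (0 to 1); they miss things now and then, are a little off and sometimes report something else, mostly with a low value. They report only what shows in the picture. A call takes as long as a camera call.
- arm.boxes_of(camera, thing): "rect" ([left, top, width, height] in pixels, round what is visible of it).
The state is a dict: "clock": time; "joints": joint angles; "joint_vel": joint speeds; "joint_efforts": joint torques, N m; "position": TCP position; "ee_rot": TCP orientation; "contact_force": force on the tool from outside, world axes, zero at the start; "wrist_torque": the same for the moment, N m; "gripper_width": finger opening in mm; "grasp_force": force on a finger pad.
Only numpy, scipy, OpenCV 4.12 (cv2) and the standard library are available. Lean on these libraries where they do the work, as an engineer would, in place of code of your own. Each camera call takes 0.05 s, during which the arm holds its last target. There are 200 camera calls.

TASK

Close the three storage canisters: press the round button on each lid straight down, slowly, until you feel it snap over and stay down, and ease off at once; never lean on a button that is already down. The catch of one canister is worn: its button stays soft all the way down and springs back up. Pick that canister up by its body, stand it gently and upright on the free part of the chopping board, and leave the other two and everything else where they are.

Things in the scene. Friction and masses are not known exactly. Their poses are not given: they have to be found in the camera images.
- canister_a: Round brushed-metal storage canister, 64 mm in diameter, flat grey lid whose top is 110 mm above the foot, about 0.36 kg, loose on the worktop. Origin: centre of the foot, z up. Mid-lid stands a black push button, 38 mm wide, its face 121 mm above the foot. The three canisters look alike, in random order: which is worn must be felt. Grip round the upper body, below the button
- canister_b: Canister like canister_a, with button_b in its lid. Wall cabinets hang over the rear of the worktop, 0.46 m up, from about 0.6 m ahead of the robot: carry things along the front
- canister_c: Canister like canister_a, with button_c in its lid
- button_a: Push button of canister_a; slides straight down. Origin: on its axis, level with the lid's top while up; its face is 11 mm above this. SOUND button: about 2 N at first touch, climbs steadily to a peak (7 to 13 N, reached 1.5 to 8 mm down), then snaps: the resistance vanishes at once and it jumps about 2 mm ahead of the finger, to stay 3.5 to 10 mm down. Each sound catch has its own peak and depth
- button_b: Push button of canister_b, shape as button_a. WORN button (one of the three, any): 2 N at first touch too, growing evenly to only 4.5 N at its stop 10 mm down, no peak or drop anywhere, springs back up when released. A sound button has snapped at latest 8 mm down, so one that is still soft 8 to 9 mm down is the worn one
- button_c: Push button of canister_c, shape as button_a. Limits for all three: a button that has snapped down must not be pressed with more than 9 N (the catch cracks; it gives 2 mm or more on its spring and then is hard), the worn one never with more than 9 N, and no button ever with more than 18 N
- board: Wooden chopping board lying fixed on the worktop, 250 mm (its x) by 360 mm (its y) by 22 mm high. Origin: centre of its underside; z up. A lemon and a garlic bulb lie near its +y end; the middle and the -y half are free
- kitchen_timer: Bystander: egg-shaped kitchen timer, 65 x 65 x 55 mm, loose on the worktop behind the canisters. Origin: centre of the underside
- dropper: Bystander: brown dropper bottle with a black bulb, 33 mm in diameter, 102 mm high, loose behind the canisters. Origin: centre of the underside
- spread_pot: Bystander: small tub, 72 x 71 x 71 mm, loose behind the canisters. Origin: centre of the underside

How it is judged (in metres and radians):
On the way:
1. the soft button has been tried: pressed more than 6 mm down while its canister stands on the worktop (z of button_c in the frame of canister_c below 0.104 m and height (world z) of canister_c below 0.01 m), for 0.03 s.
At the end, for the whole second after the job is handed in: Both sound buttons stay snapped down, their canisters upright within 30 mm of their places; the canister with the soft button stands upright (0.1 rad), at rest and released on the chopping board, its axis within 110 mm (short side) and 165 mm (long side) of the board's centre (z of button_a in the frame of canister_a below 0.1067 m and z of button_b in the frame of canister_b below 0.1013 m and distance of each of canister_a, canister_b from where it was at the start of the episode below 0.03 m and angle between each of canister_a, canister_b, canister_c's own z axis and vertical below 0.1 rad and z of canister_c in the frame of board between 0.018 and 0.027 m and x of canister_c in the frame of board between -0.11 and 0.11 m and y of canister_c in the frame of board between -0.165 and 0.165 m and linear speed of canister_c below 0.02 m/s); the robot touches nothing.
It fails at once if a button that has snapped down, or the soft button, is pressed with more than 9 N ((z of button_a in the frame of canister_a below 0.1067 m and contact force between button_a and anything else above 9 N) or (z of button_b in the frame of canister_b below 0.1013 m and contact force between button_b and anything else above 9 N) or contact force between button_c and anything else above 9 N).
It fails at once if a button is pressed with more than 18 N (contact force between any of button_a, button_b and anything else above 18 N).
It fails at once if a canister is tipped more than 0.4 rad (angle between any of canister_a, canister_b, canister_c's own z axis and vertical above 0.4 rad).
It fails at once if the worn canister is let go more than 12 mm above the board, or banged on it (more than 200 N) (contact force between canister_c and board above 200 N or (z of canister_c in the frame of board above 0.034 m and contact force between the fingers and canister_c below 0.3 N)).
It fails at once if the timer, the dropper bottle or the tub is moved more than 30 mm (distance of any of kitchen_timer, dropper, spread_pot from where it was at the start of the episode above 0.03 m).
It also fails if it takes over 72 s, if anything falls off the work surface, if the arm or the gripper's body presses on something with over 40 N, if the wrist force passes 120 N, or if a joint passes its speed limit or range.

## Working session

There is one attempt and no reset: what is moved stays moved. The work goes in short steps, Python scripts to look and compute and a tool call to move; the robot and the scene stay as the last step left them, time stands still between calls to the robot, and variables do not carry over. Pictures are saved under pics/ and viewed, at most 10 in all, crops included, and the job is handed in when it is done.

Besides the shell and the picture viewer there is one more tool, called after "Request:" by a JSON object that holds its "op" and its "data", one argument or row to a line. send_rows: Moves the arm, as the interface text tells. Its arguments: {"type":"object","properties":{"targets":{"type":"array"}},"required":["targets"]}

```bash
ls; mkdir -p pics; cat > h.py <<'E'
import numpy as np, cv2
from bench import arm
def cloud(n):
    im,d=arm.get_image(n); m=arm.camera_model(n); T=np.array(m["cam_to_world"])
    v,u=np.mgrid[:d.shape[0],:d.shape[1]]
    P=np.stack([(u-m["cx"])/m["fx"]*d,(v-m["cy"])/m["fy"]*d,d,np.ones_like(d)],-1)@T.T
    P=P[...,:3]; P[d==0]=np.nan
    return im,d,P
E
python3 - <<'E'
from h import *
for n in("top","scene"):
    im,d,P=cloud(n); cv2.imwrite(f"pics/{n}0.png",im[...,::-1]); np.savez(f"{n}0.npz",im=im,P=P)
    for t in("canister_a","button_a","board","kitchen_timer","dropper","spread_pot"):
        for b in arm.boxes_of(n,t)[:4]:
            l,tp,w,h=map(int,b["rect"]); c=P[tp+h//2,l+w//2]
            print(n,t,round(b["score"],2),b["rect"],c.round())
s=arm.read_state();print(s)
E
```

```text
pics
top canister_a 0.82 [358.1, 215.7, 32.0, 20.9] [ 457. -295.  122.]
top canister_a 0.74 [302.6, 210.3, 25.3, 24.8] [ 469. -123.  121.]
top canister_a 0.73 [247.8, 206.1, 19.1, 23.5] [487.  44. 120.]
top canister_a 0.36 [228.2, 151.7, 30.2, 22.9] [658.  82.  74.]
top button_a 0.66 [249.1, 212.0, 8.8, 14.3] [481.  53. 122.]
top button_a 0.49 [371.0, 219.0, 14.5, 14.1] [ 454. -305.  124.]
top button_a 0.46 [307.9, 215.6, 15.3, 16.9] [ 466. -123.  120.]
top board 0.7 [102.9, 177.8, 115.5, 77.3] [502. 357.  22.]
top dropper 0.57 [356.7, 212.9, 32.1, 21.6] [ 466. -291.  118.]
top dropper 0.5 [325.2, 156.9, 13.6, 12.0] [ 651. -187.   74.]
top spread_pot 0.64 [226.1, 154.5, 29.5, 19.1] [656.  92.  68.]
scene canister_a 0.98 [344.5, 144.3, 31.5, 41.0] [ 440. -278.   80.]
scene canister_a 0.88 [303.4, 168.3, 28.9, 45.9] [ 449. -103.   92.]
scene canister_a 0.75 [255.2, 198.7, 22.8, 46.2] [461.  72. 101.]
scene button_a 0.6 [314.5, 170.7, 16.4, 10.8] [ 459. -128.  123.]
scene button_a 0.46 [257.6, 204.5, 14.5, 11.8] [479.  62. 122.]
scene board 0.65 [69.5, 229.4, 182.1, 154.6] [491. 369.  2
[... 250 characters left out ...]
1,  3.84658902e-01,  7.89513713e-03, -3.48757137e-05,
       -1.19399266e+00, -2.58612613e-01]), 'joint_vel': array([ 1.22428893e-03, -2.12582298e-03, -1.08748963e-04, -1.69219005e-03,
        8.42118361e-05, -4.41878757e-04]), 'joint_efforts': array([ 2.27527225e-04, -3.91947269e+01,  1.88585705e+01,  4.18992430e+00,
       -2.59367080e-04, -6.27592229e-06]), 'position': array([ 236.94642287, -578.31350453,  231.32981883]), 'ee_rot': array([-1.93167388e-01,  9.81165817e-01, -1.08415286e-05,  2.33109487e-05]), 'contact_force': array([-0.29638749, -0.85233316, -0.24833742]), 'wrist_torque': array([ 0.02261667, -0.03364089, -0.00301635]), 'grasp_force': 0.0, 'gripper_width': 85.50296894440675}
```

```bash
python3 - <<'E'
from h import *
for n in("top","scene"):
    P=np.load(n+"0.npz")["P"].reshape(-1,3)
    for c in([460,-300],[466,-123],[481,50]):
        q=P[np.hypot(*(P[:,:2]-c).T)<60]
        for a,b in((116,130),(95,116),(40,95)):
            s=q[(q[:,2]>a)&(q[:,2]<=b)]
            if len(s)>4:
                (x,y),r=cv2.minEnclosingCircle(s[:,:2].astype(np.float32))
                print(n,c,(a,b),len(s),np.round([x,y,r]),np.median(s,0).round(),s.min(0).round(),s.max(0).round())
    b=P[(abs(P[:,2]-22)<6)&(P[:,1]>150)&(P[:,0]>250)&(P[:,0]<750)]
    print(cv2.minAreaRect(b[:,:2].astype(np.float32)),b.min(0),b.max(0))
t=cv2.imread("pics/top0.png")[120:290,80:420];s=cv2.imread("pics/scene0.png")[100:384,50:400]
t=cv2.resize(t,None,fx=2,fy=2,interpolation=2);s=cv2.resize(s,(320,260));
o=np.zeros((600,680,3),np.uint8);o[:340]=t;o[340:,:320]=s;cv2.imwrite("pics/m.png",o)
E
```

```text
top [460, -300] (116, 130) 139 [ 458. -306.   19.] [ 457. -306.  122.] [ 439. -325.  116.] [ 474. -287.  126.]
top [460, -300] (95, 116) 258 [ 458. -307.   33.] [ 457. -300.  111.] [ 428. -340.   96.] [ 489. -275.  116.]
top [460, -300] (40, 95) 98 [ 457. -299.   31.] [ 458. -280.   71.] [ 427. -301.   41.] [ 488. -275.   95.]
top [466, -123] (116, 130) 138 [ 462. -134.   27.] [ 463. -132.  121.] [ 440. -159.  116.] [ 486. -109.  126.]
top [466, -123] (95, 116) 245 [ 462. -133.   32.] [ 461. -129.  111.] [ 431. -163.   97.] [ 493. -101.  115.]
top [466, -123] (40, 95) 33 [ 463. -120.   29.] [ 464. -104.   71.] [ 434. -121.   42.] [ 492. -101.   93.]
top [481, 50] (116, 130) 133 [481.  52.  22.] [484.  50. 121.] [467.  33. 116.] [502.  68. 126.]
top [481, 50] (95, 116) 234 [484.  50.  32.] [484.  50. 110.] [452.  18. 104.] [514.  80. 116.]
((477.34063720703125, 408.9980773925781), (471.2019958496094, 302.5298156738281), 86.7066421508789) [335.23610036 166.9811595   16.00742263] [631.74536348 650.7252257   27.88150699]
scene [460, -300] (116, 130) 110 [ 456. -306.   21.] [ 456. -301.  
[... 376 characters left out ...]
124.]
scene [466, -123] (95, 116) 284 [ 462. -131.   33.] [ 450. -115.  110.] [ 430. -162.   95.] [491. -98. 116.]
scene [466, -123] (40, 95) 321 [ 460. -128.   32.] [ 445. -106.   69.] [ 429. -145.   40.] [488. -98.  95.]
scene [481, 50] (116, 130) 163 [483.  53.  19.] [482.  54. 122.] [464.  35. 116.] [501.  70. 125.]
scene [481, 50] (95, 116) 332 [483.  53.  33.] [471.  65. 110.] [451.  20.  95.] [516.  85. 115.]
scene [481, 50] (40, 95) 326 [479.  55.  31.] [462.  75.  69.] [451.  30.  40.] [501.  85.  95.]
((500.1421203613281, 354.11834716796875), (360.1921081542969, 251.91964721679688), 86.71549987792969) [366.32231307 170.3601961   16.00641041] [634.14867794 538.13745499  27.01961338]
```

View pics/m.png

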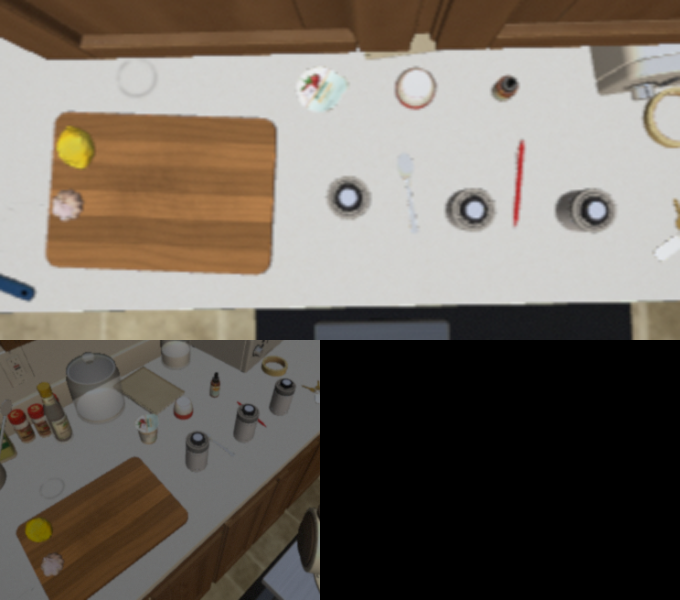

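Request:
{"op": "send_rows", "data": {
  "targets": [
    {"gripper":1,"az":5.57},
    {"gripper":1,"az":5.57},
    {"gripper":1,"az":5.57},
    {"gripper":1,"az":5.57},
    {"gripper":1,"x":-2.4,"y":3.0}
  ]
}}

```text
$.targets[0]: bad value
```

Request:
{"op": "send_rows", "data": {
  "targets": [
    {"gripper":1,"x":-2.4,"y":3.0},
    {"gripper":1,"x":-2.4,"y":3.0},
    {"gripper":1,"x":-2.4,"y":3.0},
    {"gripper":1,"x":-2.4,"y":3.0},
    {"gripper":1,"x":-2.4,"y":3.0}
  ]
}}

```text
$.targets[0]: bad value
```

Request:
{"op": "send_rows", "data": {
  "targets": [
    {"gripper":1,"x":-2.4,"y":3.0},
    {"gripper":1,"x":-2.4,"y":3.0},
    {"gripper":1,"x":-2.4,"y":3.0},
    {"gripper":1,"z":3.0},
    {"gripper":1,"z":3.0}
  ]
}}

```text
$.targets[0]: bad value
```

Request:
{"op": "send_rows", "data": {
  "targets": [
    {"gripper":1,"x":0,"y":0,"z":0,"ax":0,"ay":0,"az":5.57}
  ]
}}

```text
clock: 0.78
position: [237.0, -578.3, 231.4]
ee_rot: [-0.145, 0.99, -0.0, 0.0]
contact_force: [-0.1, -0.4, 0.1]
gripper_width: 75.1
grasp_force: 0.0
```

Request:
{"op": "send_rows", "data": {
  "targets": [
    {"gripper":1,"x":0,"y":0,"z":0,"ax":0,"ay":0,"az":5.57},
    {"gripper":1,"x":0,"y":0,"z":0,"ax":0,"ay":0,"az":5.57},
    {"gripper":1,"x":0,"y":0,"z":0,"ax":0,"ay":0,"az":5.57},
    {"gripper":1,"x":-2.4,"y":3.0,"z":0,"ax":0,"ay":0,"az":0},
    {"gripper":1,"x":-2.4,"y":3.0,"z":0,"ax":0,"ay":0,"az":0}
  ]
}}

```text
clock: 1.2
position: [284.4, -518.6, 230.7]
ee_rot: [0.002, 1.0, 0.0, -0.0]
contact_force: [1.3, -0.0, -0.8]
gripper_width: 12.3
grasp_force: 0.0
```

Request:
{"op": "send_rows", "data": {
  "targets": [
    {"gripper":1,"x":-2.4,"y":3.0,"z":0,"ax":0,"ay":0,"az":0},
    {"gripper":1,"x":-2.4,"y":3.0,"z":0,"ax":0,"ay":0,"az":0},
    {"gripper":1,"x":-2.4,"y":3.0,"z":0,"ax":0,"ay":0,"az":0},
    {"gripper":1,"x":-2.4,"y":3.0,"z":0,"ax":0,"ay":0,"az":0},
    {"gripper":1,"x":-2.4,"y":3.0,"z":0,"ax":0,"ay":0,"az":0}
  ]
}}

```text
clock: 1.62
position: [405.8, -366.8, 231.6]
ee_rot: [0.0, 1.0, -0.0, 0.0]
contact_force: [0.2, 0.5, 0.1]
gripper_width: -0.1
grasp_force: 0.0
```

Request:
{"op": "send_rows", "data": {
  "targets": [
    {"gripper":1,"x":-2.5,"y":3.0,"z":0,"ax":0,"ay":0,"az":0},
    {"gripper":1,"x":-2.6,"y":3.1,"z":0,"ax":0,"ay":0,"az":0},
    {"gripper":1,"x":0,"y":0,"z":3.5,"ax":0,"ay":0,"az":0},
    {"gripper":1,"x":0,"y":0,"z":3.5,"ax":0,"ay":0,"az":0},
    {"gripper":1,"x":0,"y":0,"z":2.2,"ax":0,"ay":0,"az":0}
  ]
}}

```text
clock: 2.03
position: [455.3, -305.6, 136.7]
ee_rot: [-0.001, 1.0, 0.001, -0.001]
contact_force: [0.8, 0.1, -1.3]
gripper_width: 0.0
grasp_force: 0.0
```

Request:
{"op": "send_rows", "data": {
  "targets": [
    {"gripper":1,"x":0,"y":0,"z":0.5,"ax":0,"ay":0,"az":0},
    {"gripper":1,"x":0,"y":0,"z":0.3,"ax":0,"ay":0,"az":0},
    {"gripper":1,"x":0,"y":0,"z":0,"ax":0,"ay":0,"az":0}
  ]
}}

```text
clock: 2.28
position: [456.5, -307.8, 132.0]
ee_rot: [-0.0, 1.0, -0.0, 0.0]
contact_force: [0.1, -0.7, -0.3]
gripper_width: 0.5
grasp_force: 0.0
```

Request:
{"op": "send_rows", "data": {
  "targets": [
    {"gripper":1,"x":0,"y":0,"z":0.3,"ax":0,"ay":0,"az":0},
    {"gripper":1,"x":0,"y":0,"z":0.3,"ax":0,"ay":0,"az":0},
    {"gripper":1,"x":0,"y":0,"z":0.1,"ax":0,"ay":0,"az":0},
    {"gripper":1,"x":0,"y":0,"z":0.05,"ax":0,"ay":0,"az":0},
    {"gripper":1,"x":0,"y":0,"z":0.05,"ax":0,"ay":0,"az":0}
  ]
}}

```text
clock: 2.7
position: [456.1, -307.5, 123.7]
ee_rot: [0.0, 1.0, -0.0, 0.0]
contact_force: [0.0, 0.8, 0.3]
gripper_width: -0.0
grasp_force: 0.0
```

Request:
{"op": "send_rows", "data": {
  "targets": [
    {"gripper":1,"x":0,"y":0,"z":0.03,"ax":0,"ay":0,"az":0},
    {"gripper":1,"x":0,"y":0,"z":0.03,"ax":0,"ay":0,"az":0},
    {"gripper":1,"x":0,"y":0,"z":0.03,"ax":0,"ay":0,"az":0},
    {"gripper":1,"x":0,"y":0,"z":0.03,"ax":0,"ay":0,"az":0},
    {"gripper":1,"x":0,"y":0,"z":0.03,"ax":0,"ay":0,"az":0}
  ]
}}

```text
clock: 3.12
position: [456.0, -307.3, 121.8]
ee_rot: [0.0, 1.0, 0.0, -0.0]
contact_force: [0.2, 0.6, 0.2]
gripper_width: -0.5
grasp_force: 0.0
```

Request:
{"op": "send_rows", "data": {
  "targets": [
    {"gripper":1,"x":0,"y":0,"z":0.03,"ax":0,"ay":0,"az":0},
    {"gripper":1,"x":0,"y":0,"z":0.03,"ax":0,"ay":0,"az":0},
    {"gripper":1,"x":0,"y":0,"z":0.03,"ax":0,"ay":0,"az":0},
    {"gripper":1,"x":0,"y":0,"z":0.03,"ax":0,"ay":0,"az":0},
    {"gripper":1,"x":0,"y":0,"z":0.03,"ax":0,"ay":0,"az":0}
  ]
}}

```text
clock: 3.53
position: [456.0, -307.4, 120.7]
ee_rot: [-0.0, 1.0, -0.0, 0.0]
contact_force: [-1.3, 0.7, 3.4]
gripper_width: -0.2
grasp_force: 1.6
```

Request:
{"op": "send_rows", "data": {
  "targets": [
    {"gripper":1,"x":0,"y":0,"z":0.03,"ax":0,"ay":0,"az":0},
    {"gripper":1,"x":0,"y":0,"z":0.03,"ax":0,"ay":0,"az":0},
    {"gripper":1,"x":0,"y":0,"z":0.03,"ax":0,"ay":0,"az":0},
    {"gripper":1,"x":0,"y":0,"z":0.03,"ax":0,"ay":0,"az":0},
    {"gripper":1,"x":0,"y":0,"z":0.03,"ax":0,"ay":0,"az":0}
  ]
}}

```text
clock: 3.95
position: [456.2, -307.5, 119.5]
ee_rot: [-0.0, 1.0, -0.0, 0.0]
contact_force: [-1.5, 1.4, 6.8]
gripper_width: -0.3
grasp_force: 3.3
```

Request:
{"op": "send_rows", "data": {
  "targets": [
    {"gripper":1,"x":0,"y":0,"z":0.02,"ax":0,"ay":0,"az":0},
    {"gripper":1,"x":0,"y":0,"z":0.02,"ax":0,"ay":0,"az":0},
    {"gripper":1,"x":0,"y":0,"z":0.02,"ax":0,"ay":0,"az":0},
    {"gripper":1,"x":0,"y":0,"z":0.02,"ax":0,"ay":0,"az":0},
    {"gripper":1,"x":0,"y":0,"z":0.02,"ax":0,"ay":0,"az":0}
  ]
}}

```text
clock: 4.37
position: [456.2, -307.4, 118.0]
ee_rot: [0.0, 1.0, -0.0, 0.001]
contact_force: [-0.3, 0.1, -0.2]
gripper_width: -0.5
grasp_force: 0.0
```

Request:
{"op": "send_rows", "data": {
  "targets": [
    {"gripper":1,"x":0,"y":0,"z":-0.5,"ax":0,"ay":0,"az":0},
    {"gripper":1,"x":0,"y":0,"z":-1.5,"ax":0,"ay":0,"az":0},
    {"gripper":1,"x":-0.1,"y":3.0,"z":-0.5,"ax":0,"ay":0,"az":0},
    {"gripper":1,"x":-0.1,"y":3.0,"z":0,"ax":0,"ay":0,"az":0},
    {"gripper":1,"x":-0.1,"y":3.0,"z":0,"ax":0,"ay":0,"az":0}
  ]
}}

```text
clock: 4.78
position: [458.9, -216.7, 142.9]
ee_rot: [0.001, 1.0, 0.0, 0.0]
contact_force: [1.1, 0.3, 0.2]
gripper_width: 0.1
grasp_force: 0.0
```

Request:
{"op": "send_rows", "data": {
  "targets": [
    {"gripper":1,"x":-0.1,"y":3.0,"z":0,"ax":0,"ay":0,"az":0},
    {"gripper":1,"x":-0.1,"y":3.0,"z":0,"ax":0,"ay":0,"az":0},
    {"gripper":1,"x":-0.1,"y":2.7,"z":0,"ax":0,"ay":0,"az":0},
    {"gripper":1,"x":0,"y":0,"z":0,"ax":0,"ay":0,"az":0},
    {"gripper":1,"x":0,"y":0,"z":1.0,"ax":0,"ay":0,"az":0}
  ]
}}

```text
clock: 5.2
position: [463.5, -129.1, 134.3]
ee_rot: [-0.002, 1.0, -0.0, 0.002]
contact_force: [0.4, -0.1, 0.7]
gripper_width: -0.2
grasp_force: 0.0
```

Request:
{"op": "send_rows", "data": {
  "targets": [
    {"gripper":1,"x":0,"y":0,"z":0.3,"ax":0,"ay":0,"az":0},
    {"gripper":1,"x":0,"y":0,"z":0,"ax":0,"ay":0,"az":0}
  ]
}}

```text
clock: 5.37
position: [461.2, -130.5, 128.8]
ee_rot: [0.0, 1.0, 0.0, -0.001]
contact_force: [-0.5, -0.4, 0.7]
gripper_width: 0.3
grasp_force: 0.0
```

Request:
{"op": "send_rows", "data": {
  "targets": [
    {"gripper":1,"x":0,"y":0,"z":0.3,"ax":0,"ay":0,"az":0},
    {"gripper":1,"x":0,"y":0,"z":0.2,"ax":0,"ay":0,"az":0},
    {"gripper":1,"x":0,"y":0,"z":0.1,"ax":0,"ay":0,"az":0},
    {"gripper":1,"x":0,"y":0,"z":0.05,"ax":0,"ay":0,"az":0},
    {"gripper":1,"x":0,"y":0,"z":0,"ax":0,"ay":0,"az":0}
  ]
}}

```text
clock: 5.78
position: [461.9, -130.6, 123.3]
ee_rot: [0.0, 1.0, -0.0, -0.0]
contact_force: [0.4, -0.1, 0.1]
gripper_width: 0.3
grasp_force: 0.0
```

Request:
{"op": "send_rows", "data": {
  "targets": [
    {"gripper":1,"x":0,"y":0,"z":0.03,"ax":0,"ay":0,"az":0},
    {"gripper":1,"x":0,"y":0,"z":0.03,"ax":0,"ay":0,"az":0},
    {"gripper":1,"x":0,"y":0,"z":0.03,"ax":0,"ay":0,"az":0},
    {"gripper":1,"x":0,"y":0,"z":0.03,"ax":0,"ay":0,"az":0},
    {"gripper":1,"x":0,"y":0,"z":0.03,"ax":0,"ay":0,"az":0}
  ]
}}

```text
clock: 6.2
position: [462.0, -130.3, 121.8]
ee_rot: [-0.0, 1.0, -0.0, 0.0]
contact_force: [-0.5, 0.0, 0.3]
gripper_width: -0.5
grasp_force: 0.0
```

Request:
{"op": "send_rows", "data": {
  "targets": [
    {"gripper":1,"x":0,"y":0,"z":0.03,"ax":0,"ay":0,"az":0},
    {"gripper":1,"x":0,"y":0,"z":0.03,"ax":0,"ay":0,"az":0},
    {"gripper":1,"x":0,"y":0,"z":0.03,"ax":0,"ay":0,"az":0},
    {"gripper":1,"x":0,"y":0,"z":0.03,"ax":0,"ay":0,"az":0},
    {"gripper":1,"x":0,"y":0,"z":0.03,"ax":0,"ay":0,"az":0}
  ]
}}

```text
clock: 6.62
position: [462.0, -130.3, 120.5]
ee_rot: [-0.0, 1.0, -0.0, 0.0]
contact_force: [-0.3, 0.6, 2.5]
gripper_width: -0.5
grasp_force: 1.0
```

Request:
{"op": "send_rows", "data": {
  "targets": [
    {"gripper":1,"x":0,"y":0,"z":0.03,"ax":0,"ay":0,"az":0},
    {"gripper":1,"x":0,"y":0,"z":0.03,"ax":0,"ay":0,"az":0},
    {"gripper":1,"x":0,"y":0,"z":0.03,"ax":0,"ay":0,"az":0},
    {"gripper":1,"x":0,"y":0,"z":0.03,"ax":0,"ay":0,"az":0},
    {"gripper":1,"x":0,"y":0,"z":0.03,"ax":0,"ay":0,"az":0}
  ]
}}

```text
clock: 7.03
position: [462.0, -130.3, 118.9]
ee_rot: [0.0, 1.0, -0.0, 0.0]
contact_force: [-1.0, 0.3, 2.2]
gripper_width: 0.2
grasp_force: 1.2
```

Request:
{"op": "send_rows", "data": {
  "targets": [
    {"gripper":1,"x":0,"y":0,"z":0.03,"ax":0,"ay":0,"az":0},
    {"gripper":1,"x":0,"y":0,"z":0.03,"ax":0,"ay":0,"az":0},
    {"gripper":1,"x":0,"y":0,"z":0.03,"ax":0,"ay":0,"az":0},
    {"gripper":1,"x":0,"y":0,"z":0.03,"ax":0,"ay":0,"az":0},
    {"gripper":1,"x":0,"y":0,"z":0.03,"ax":0,"ay":0,"az":0}
  ]
}}

```text
clock: 7.45
position: [462.0, -130.3, 117.3]
ee_rot: [0.0, 1.0, 0.0, 0.0]
contact_force: [-0.9, 0.4, 3.0]
gripper_width: 0.0
grasp_force: 1.4
```

Request:
{"op": "send_rows", "data": {
  "targets": [
    {"gripper":1,"x":0,"y":0,"z":0.03,"ax":0,"ay":0,"az":0},
    {"gripper":1,"x":0,"y":0,"z":0.03,"ax":0,"ay":0,"az":0},
    {"gripper":1,"x":0,"y":0,"z":0.03,"ax":0,"ay":0,"az":0},
    {"gripper":1,"x":0,"y":0,"z":0.03,"ax":0,"ay":0,"az":0},
    {"gripper":1,"x":0,"y":0,"z":0.03,"ax":0,"ay":0,"az":0}
  ]
}}

```text
clock: 7.87
position: [462.0, -130.3, 115.8]
ee_rot: [0.0, 1.0, -0.0, 0.0]
contact_force: [-0.3, 0.5, 3.4]
gripper_width: -0.1
grasp_force: 1.6
```

Request:
{"op": "send_rows", "data": {
  "targets": [
    {"gripper":1,"x":0,"y":0,"z":0.03,"ax":0,"ay":0,"az":0},
    {"gripper":1,"x":0,"y":0,"z":0.03,"ax":0,"ay":0,"az":0},
    {"gripper":1,"x":0,"y":0,"z":0.03,"ax":0,"ay":0,"az":0},
    {"gripper":1,"x":0,"y":0,"z":0.03,"ax":0,"ay":0,"az":0},
    {"gripper":1,"x":0,"y":0,"z":0.03,"ax":0,"ay":0,"az":0}
  ]
}}

```text
clock: 8.28
position: [462.0, -130.3, 114.3]
ee_rot: [-0.0, 1.0, -0.0, 0.0]
contact_force: [-0.8, 0.7, 4.2]
gripper_width: 0.2
grasp_force: 1.8
```

Request:
{"op": "send_rows", "data": {
  "targets": [
    {"gripper":1,"x":0,"y":0,"z":0.03,"ax":0,"ay":0,"az":0},
    {"gripper":1,"x":0,"y":0,"z":0.03,"ax":0,"ay":0,"az":0},
    {"gripper":1,"x":0,"y":0,"z":0.03,"ax":0,"ay":0,"az":0},
    {"gripper":1,"x":0,"y":0,"z":0.03,"ax":0,"ay":0,"az":0},
    {"gripper":1,"x":0,"y":0,"z":0.03,"ax":0,"ay":0,"az":0}
  ]
}}

```text
clock: 8.7
position: [462.0, -130.4, 112.8]
ee_rot: [0.0, 1.0, -0.0, 0.0]
contact_force: [-0.6, 0.8, 4.1]
gripper_width: -0.4
grasp_force: 1.9
```

Request:
{"op": "send_rows", "data": {
  "targets": [
    {"gripper":1,"x":0,"y":0,"z":-0.5,"ax":0,"ay":0,"az":0},
    {"gripper":1,"x":0,"y":0,"z":-1.0,"ax":0,"ay":0,"az":0},
    {"gripper":1,"x":0,"y":0,"z":-1.5,"ax":0,"ay":0,"az":0},
    {"gripper":1,"x":-0.4,"y":3.2,"z":0,"ax":0,"ay":0,"az":0},
    {"gripper":1,"x":-0.4,"y":3.0,"z":0,"ax":0,"ay":0,"az":0}
  ]
}}

```text
clock: 9.12
position: [470.2, -68.4, 143.4]
ee_rot: [0.002, 1.0, 0.0, 0.001]
contact_force: [1.5, -0.6, -0.4]
gripper_width: 0.1
grasp_force: 0.0
```

Request:
{"op": "send_rows", "data": {
  "targets": [
    {"gripper":1,"x":-0.4,"y":3.0,"z":0,"ax":0,"ay":0,"az":0},
    {"gripper":1,"x":-0.4,"y":3.0,"z":0,"ax":0,"ay":0,"az":0},
    {"gripper":1,"x":-0.3,"y":3.0,"z":0,"ax":0,"ay":0,"az":0},
    {"gripper":1,"x":-0.3,"y":3.0,"z":0,"ax":0,"ay":0,"az":0},
    {"gripper":1,"x":0,"y":0,"z":0.8,"ax":0,"ay":0,"az":0}
  ]
}}

```text
clock: 9.53
position: [486.1, 55.8, 136.1]
ee_rot: [-0.002, 1.0, 0.001, 0.002]
contact_force: [0.3, 0.2, -0.3]
gripper_width: -0.2
grasp_force: 0.0
```

Request:
{"op": "send_rows", "data": {
  "targets": [
    {"gripper":1,"x":0,"y":0,"z":0.5,"ax":0,"ay":0,"az":0},
    {"gripper":1,"x":0,"y":0,"z":0.2,"ax":0,"ay":0,"az":0},
    {"gripper":1,"x":0,"y":0,"z":0,"ax":0,"ay":0,"az":0}
  ]
}}

```text
clock: 9.78
position: [483.0, 50.7, 126.8]
ee_rot: [0.001, 1.0, -0.0, -0.001]
contact_force: [1.0, -0.3, 0.0]
gripper_width: -0.2
grasp_force: 0.0
```

Request:
{"op": "send_rows", "data": {
  "targets": [
    {"gripper":1,"x":0,"y":0,"z":0.2,"ax":0,"ay":0,"az":0},
    {"gripper":1,"x":0,"y":0,"z":0.15,"ax":0,"ay":0,"az":0},
    {"gripper":1,"x":0,"y":0,"z":0.1,"ax":0,"ay":0,"az":0},
    {"gripper":1,"x":0,"y":0,"z":0.05,"ax":0,"ay":0,"az":0},
    {"gripper":1,"x":0,"y":0,"z":0,"ax":0,"ay":0,"az":0}
  ]
}}

```text
clock: 10.2
position: [484.0, 51.3, 122.8]
ee_rot: [0.0, 1.0, -0.0, 0.0]
contact_force: [-0.2, 0.1, 0.2]
gripper_width: 0.1
grasp_force: 0.0
```

Request:
{"op": "send_rows", "data": {
  "targets": [
    {"gripper":1,"x":0,"y":0,"z":0.02,"ax":0,"ay":0,"az":0},
    {"gripper":1,"x":0,"y":0,"z":0.02,"ax":0,"ay":0,"az":0},
    {"gripper":1,"x":0,"y":0,"z":0.02,"ax":0,"ay":0,"az":0},
    {"gripper":1,"x":0,"y":0,"z":0.02,"ax":0,"ay":0,"az":0},
    {"gripper":1,"x":0,"y":0,"z":0.02,"ax":0,"ay":0,"az":0}
  ]
}}

```text
clock: 10.62
position: [484.0, 51.7, 121.8]
ee_rot: [-0.0, 1.0, 0.0, 0.0]
contact_force: [0.3, -0.3, 0.0]
gripper_width: -0.1
grasp_force: 0.0
```

Request:
{"op": "send_rows", "data": {
  "targets": [
    {"gripper":1,"x":0,"y":0,"z":0.03,"ax":0,"ay":0,"az":0},
    {"gripper":1,"x":0,"y":0,"z":0.03,"ax":0,"ay":0,"az":0},
    {"gripper":1,"x":0,"y":0,"z":0.03,"ax":0,"ay":0,"az":0},
    {"gripper":1,"x":0,"y":0,"z":0.03,"ax":0,"ay":0,"az":0},
    {"gripper":1,"x":0,"y":0,"z":0.03,"ax":0,"ay":0,"az":0}
  ]
}}

```text
clock: 11.03
position: [484.1, 51.7, 120.5]
ee_rot: [-0.0, 1.0, 0.0, 0.0]
contact_force: [-0.9, 0.6, 2.3]
gripper_width: -0.1
grasp_force: 1.3
```

Request:
{"op": "send_rows", "data": {
  "targets": [
    {"gripper":1,"x":0,"y":0,"z":0.03,"ax":0,"ay":0,"az":0},
    {"gripper":1,"x":0,"y":0,"z":0.03,"ax":0,"ay":0,"az":0},
    {"gripper":1,"x":0,"y":0,"z":0.03,"ax":0,"ay":0,"az":0},
    {"gripper":1,"x":0,"y":0,"z":0.03,"ax":0,"ay":0,"az":0},
    {"gripper":1,"x":0,"y":0,"z":0.03,"ax":0,"ay":0,"az":0}
  ]
}}

```text
clock: 11.45
position: [484.2, 51.7, 119.0]
ee_rot: [-0.0, 1.0, 0.0, 0.0]
contact_force: [-0.5, 0.5, 5.2]
gripper_width: 0.2
grasp_force: 2.3
```

Request:
{"op": "send_rows", "data": {
  "targets": [
    {"gripper":1,"x":0,"y":0,"z":0.03,"ax":0,"ay":0,"az":0},
    {"gripper":1,"x":0,"y":0,"z":0.03,"ax":0,"ay":0,"az":0},
    {"gripper":1,"x":0,"y":0,"z":0.03,"ax":0,"ay":0,"az":0},
    {"gripper":1,"x":0,"y":0,"z":0.03,"ax":0,"ay":0,"az":0},
    {"gripper":1,"x":0,"y":0,"z":0.03,"ax":0,"ay":0,"az":0}
  ]
}}

```text
clock: 11.87
position: [484.2, 51.7, 117.7]
ee_rot: [-0.0, 1.0, 0.0, 0.0]
contact_force: [-2.0, -0.0, 7.1]
gripper_width: 0.2
grasp_force: 3.2
```

Request:
{"op": "send_rows", "data": {
  "targets": [
    {"gripper":1,"x":0,"y":0,"z":0.03,"ax":0,"ay":0,"az":0},
    {"gripper":1,"x":0,"y":0,"z":0.03,"ax":0,"ay":0,"az":0},
    {"gripper":1,"x":0,"y":0,"z":0.03,"ax":0,"ay":0,"az":0},
    {"gripper":1,"x":0,"y":0,"z":0.03,"ax":0,"ay":0,"az":0},
    {"gripper":1,"x":0,"y":0,"z":0.03,"ax":0,"ay":0,"az":0}
  ]
}}

```text
clock: 12.28
position: [484.3, 51.7, 116.5]
ee_rot: [-0.0, 1.0, 0.0, 0.0]
contact_force: [-2.4, -0.0, 8.9]
gripper_width: -0.4
grasp_force: 4.1
```

Request:
{"op": "send_rows", "data": {
  "targets": [
    {"gripper":1,"x":0,"y":0,"z":0.03,"ax":0,"ay":0,"az":0},
    {"gripper":1,"x":0,"y":0,"z":0.03,"ax":0,"ay":0,"az":0},
    {"gripper":1,"x":0,"y":0,"z":0.03,"ax":0,"ay":0,"az":0},
    {"gripper":1,"x":0,"y":0,"z":0.03,"ax":0,"ay":0,"az":0},
    {"gripper":1,"x":0,"y":0,"z":0.03,"ax":0,"ay":0,"az":0}
  ]
}}

```text
clock: 12.7
position: [484.5, 51.7, 115.3]
ee_rot: [-0.0, 1.0, -0.0, 0.001]
contact_force: [-1.4, 0.6, 10.2]
gripper_width: 0.0
grasp_force: 4.9
```

Request:
{"op": "send_rows", "data": {
  "targets": [
    {"gripper":1,"x":0,"y":0,"z":0.02,"ax":0,"ay":0,"az":0},
    {"gripper":1,"x":0,"y":0,"z":0.02,"ax":0,"ay":0,"az":0},
    {"gripper":1,"x":0,"y":0,"z":0.02,"ax":0,"ay":0,"az":0},
    {"gripper":1,"x":0,"y":0,"z":0.02,"ax":0,"ay":0,"az":0}
  ]
}}

```text
clock: 13.03
position: [484.5, 51.7, 114.7]
ee_rot: [-0.0, 1.0, -0.0, 0.001]
contact_force: [-2.2, -0.6, 11.2]
gripper_width: 0.1
grasp_force: 5.3
```

Request:
{"op": "send_rows", "data": {
  "targets": [
    {"gripper":1,"x":0,"y":0,"z":0.02,"ax":0,"ay":0,"az":0},
    {"gripper":1,"x":0,"y":0,"z":0.02,"ax":0,"ay":0,"az":0},
    {"gripper":1,"x":0,"y":0,"z":0.02,"ax":0,"ay":0,"az":0},
    {"gripper":1,"x":0,"y":0,"z":0.02,"ax":0,"ay":0,"az":0}
  ]
}}

```text
clock: 13.37
position: [484.6, 51.7, 114.1]
ee_rot: [-0.0, 1.0, -0.0, 0.001]
contact_force: [-2.1, 0.1, 12.7]
gripper_width: 0.0
grasp_force: 5.7
```

Request:
{"op": "send_rows", "data": {
  "targets": [
    {"gripper":1,"x":0,"y":0,"z":0.02,"ax":0,"ay":0,"az":0},
    {"gripper":1,"x":0,"y":0,"z":0.02,"ax":0,"ay":0,"az":0},
    {"gripper":1,"x":0,"y":0,"z":0.02,"ax":0,"ay":0,"az":0},
    {"gripper":1,"x":0,"y":0,"z":0.02,"ax":0,"ay":0,"az":0}
  ]
}}

```text
clock: 13.7
position: [484.7, 51.8, 113.3]
ee_rot: [-0.0, 1.0, 0.0, 0.001]
contact_force: [-0.3, -0.4, 1.1]
gripper_width: -0.1
grasp_force: 0.0
```

Request:
{"op": "send_rows", "data": {
  "targets": [
    {"gripper":1,"x":0,"y":0,"z":-0.5,"ax":0,"ay":0,"az":0},
    {"gripper":1,"x":0,"y":0,"z":-1.5,"ax":0,"ay":0,"az":0},
    {"gripper":1,"x":0,"y":0,"z":-3.0,"ax":0,"ay":0,"az":0},
    {"gripper":-1,"x":0.4,"y":-3.2,"z":0,"ax":0,"ay":0,"az":0},
    {"gripper":-1,"x":0.4,"y":-3.0,"z":0,"ax":0,"ay":0,"az":0}
  ]
}}

```text
clock: 14.12
position: [477.0, -9.9, 163.2]
ee_rot: [-0.001, 1.0, 0.001, 0.002]
contact_force: [-1.0, -0.0, 0.3]
gripper_width: 23.4
grasp_force: 0.0
```

Request:
{"op": "send_rows", "data": {
  "targets": [
    {"gripper":-1,"x":0.4,"y":-3.0,"z":0,"ax":0,"ay":0,"az":0},
    {"gripper":-1,"x":0.4,"y":-3.0,"z":0,"ax":0,"ay":0,"az":0},
    {"gripper":-1,"x":0.3,"y":-3.0,"z":0,"ax":0,"ay":0,"az":0},
    {"gripper":-1,"x":0.3,"y":-3.0,"z":0,"ax":0,"ay":0,"az":0},
    {"gripper":-1,"x":0,"y":0,"z":0,"ax":0,"ay":0,"az":0}
  ]
}}

```text
clock: 14.53
position: [460.7, -133.6, 161.2]
ee_rot: [0.003, 1.0, -0.0, -0.001]
contact_force: [0.8, 1.2, 0.4]
gripper_width: 83.2
grasp_force: 0.0
```

```bash
python3 - <<'E'
from h import *
for n in("scene","top"):
    im,d,P=cloud(n)
    for c in([457,-306],[462,-131],[484,52]):
        m=np.hypot(*(P[...,:2]-c).transpose(2,0,1))<14
        s=P[m]; s=s[(s[:,2]>95)&(s[:,2]<130)]; print(n,c,len(s),np.median(s,0).round(1) if len(s) else 0)
print(arm.read_state()["position"])
E
```

```text
scene [457, -306] 47 [ 457.  -305.9  118.3]
scene [462, -131] 61 [ 461.5 -130.8  122.3]
scene [484, 52] 83 [483.6  52.1 112.3]
top [457, -306] 75 [ 456.7 -306.3  117.7]
top [462, -131] 0 0
top [484, 52] 0 0
[ 461.40036547 -131.24008348  161.33807224]
```

Request:
{"op": "send_rows", "data": {
  "targets": [
    {"gripper":-1,"x":0,"y":0,"z":2.0,"ax":0,"ay":0,"az":0},
    {"gripper":-1,"x":0,"y":0,"z":2.4,"ax":0,"ay":0,"az":0},
    {"gripper":-1,"x":0,"y":0,"z":2.4,"ax":0,"ay":0,"az":0},
    {"gripper":-1,"x":0,"y":0,"z":2.0,"ax":0,"ay":0,"az":0},
    {"gripper":-1,"x":0,"y":0,"z":1.0,"ax":0,"ay":0,"az":0}
  ]
}}

```text
clock: 15.05
position: [460.4, -129.2, 61.3]
ee_rot: [-0.0, 1.0, 0.0, -0.002]
contact_force: [-0.2, -0.3, -0.1]
gripper_width: 85.6
grasp_force: 0.0
```

Request:
{"op": "send_rows", "data": {
  "targets": [
    {"gripper":-1,"x":0,"y":0,"z":0,"ax":0,"ay":0,"az":0},
    {"gripper":0.2,"x":0,"y":0,"z":0,"ax":0,"ay":0,"az":0},
    {"gripper":0.4,"x":0,"y":0,"z":0,"ax":0,"ay":0,"az":0},
    {"gripper":1,"x":0,"y":0,"z":0,"ax":0,"ay":0,"az":0},
    {"gripper":1,"x":0,"y":0,"z":0,"ax":0,"ay":0,"az":0}
  ]
}}

```text
clock: 15.47
position: [462.9, -130.1, 65.1]
ee_rot: [-0.0, 1.0, 0.0, 0.001]
contact_force: [-0.1, 0.1, 3.0]
gripper_width: 62.2
grasp_force: 66.0
```

Request:
{"op": "send_rows", "data": {
  "targets": [
    {"gripper":1,"x":0,"y":0,"z":0,"ax":0,"ay":0,"az":0},
    {"gripper":1,"x":0,"y":0,"z":0,"ax":0,"ay":0,"az":0},
    {"gripper":1,"x":0,"y":0,"z":0,"ax":0,"ay":0,"az":0}
  ]
}}

```text
clock: 15.72
position: [463.0, -130.2, 65.0]
ee_rot: [-0.0, 1.0, 0.0, 0.001]
contact_force: [-0.6, 1.5, 6.6]
gripper_width: 62.3
grasp_force: 66.0
```

Request:
{"op": "send_rows", "data": {
  "targets": [
    {"gripper":1,"x":0,"y":0,"z":-0.8,"ax":0,"ay":0,"az":0},
    {"gripper":1,"x":0,"y":0,"z":-1.6,"ax":0,"ay":0,"az":0},
    {"gripper":1,"x":0,"y":0,"z":-2.2,"ax":0,"ay":0,"az":0},
    {"gripper":1,"x":0,"y":0,"z":-2.5,"ax":0,"ay":0,"az":0},
    {"gripper":1,"x":0,"y":0,"z":-2.5,"ax":0,"ay":0,"az":0}
  ]
}}

```text
clock: 16.13
position: [460.1, -130.2, 159.8]
ee_rot: [0.001, 1.0, 0.0, -0.002]
contact_force: [0.9, -0.3, -3.8]
gripper_width: 62.3
grasp_force: 67.0
```

Request:
{"op": "send_rows", "data": {
  "targets": [
    {"gripper":1,"x":0,"y":0,"z":-2.5,"ax":0,"ay":0,"az":0},
    {"gripper":1,"x":0,"y":0,"z":-2.0,"ax":0,"ay":0,"az":0},
    {"gripper":1,"x":0,"y":0,"z":-1.0,"ax":0,"ay":0,"az":0},
    {"gripper":1,"x":0,"y":0.8,"z":0,"ax":0,"ay":0,"az":0},
    {"gripper":1,"x":0,"y":1.6,"z":0,"ax":0,"ay":0,"az":0}
  ]
}}

```text
clock: 16.55
position: [460.8, -106.4, 214.2]
ee_rot: [0.002, 1.0, 0.0, -0.001]
contact_force: [0.2, 1.0, -4.9]
gripper_width: 62.2
grasp_force: 67.1
```

Request:
{"op": "send_rows", "data": {
  "targets": [
    {"gripper":1,"x":-0.2,"y":2.4,"z":0,"ax":0,"ay":0,"az":0},
    {"gripper":1,"x":-0.2,"y":2.9,"z":0,"ax":0,"ay":0,"az":0},
    {"gripper":1,"x":-0.2,"y":2.9,"z":0,"ax":0,"ay":0,"az":0},
    {"gripper":1,"x":-0.2,"y":2.9,"z":0,"ax":0,"ay":0,"az":0},
    {"gripper":1,"x":-0.2,"y":2.9,"z":0,"ax":0,"ay":0,"az":0}
  ]
}}

```text
clock: 16.97
position: [470.0, 35.0, 212.9]
ee_rot: [0.0, 1.0, -0.0, -0.002]
contact_force: [0.4, -0.9, -3.8]
gripper_width: 62.4
grasp_force: 67.1
```

Request:
{"op": "send_rows", "data": {
  "targets": [
    {"gripper":1,"x":-0.2,"y":2.9,"z":0,"ax":0,"ay":0,"az":0},
    {"gripper":1,"x":-0.2,"y":2.9,"z":0,"ax":0,"ay":0,"az":0},
    {"gripper":1,"x":-0.2,"y":2.9,"z":0,"ax":0,"ay":0,"az":0},
    {"gripper":1,"x":-0.2,"y":2.9,"z":0,"ax":0,"ay":0,"az":0},
    {"gripper":1,"x":-0.2,"y":2.9,"z":0,"ax":0,"ay":0,"az":0}
  ]
}}

```text
clock: 17.38
position: [480.0, 179.8, 212.8]
ee_rot: [0.0, 1.0, -0.001, -0.002]
contact_force: [1.1, -0.5, -3.8]
gripper_width: 62.9
grasp_force: 67.1
```

Request:
{"op": "send_rows", "data": {
  "targets": [
    {"gripper":1,"x":-0.2,"y":2.9,"z":0,"ax":0,"ay":0,"az":0},
    {"gripper":1,"x":-0.2,"y":2.9,"z":0,"ax":0,"ay":0,"az":0},
    {"gripper":1,"x":-0.2,"y":2.5,"z":0,"ax":0,"ay":0,"az":0},
    {"gripper":1,"x":-0.2,"y":1.8,"z":0,"ax":0,"ay":0,"az":0},
    {"gripper":1,"x":0,"y":1.0,"z":0,"ax":0,"ay":0,"az":0}
  ]
}}

```text
clock: 17.8
position: [489.1, 291.4, 212.9]
ee_rot: [-0.001, 1.0, -0.001, -0.001]
contact_force: [0.5, 0.1, -3.4]
gripper_width: 62.5
grasp_force: 67.2
```

Request:
{"op": "send_rows", "data": {
  "targets": [
    {"gripper":1,"x":0,"y":0,"z":1.0,"ax":0,"ay":0,"az":0},
    {"gripper":1,"x":0,"y":0,"z":2.0,"ax":0,"ay":0,"az":0},
    {"gripper":1,"x":0,"y":0,"z":2.4,"ax":0,"ay":0,"az":0},
    {"gripper":1,"x":0,"y":0,"z":2.4,"ax":0,"ay":0,"az":0},
    {"gripper":1,"x":0,"y":0,"z":1.5,"ax":0,"ay":0,"az":0}
  ]
}}

```text
clock: 18.22
position: [487.9, 286.7, 118.3]
ee_rot: [0.001, 1.0, -0.002, -0.003]
contact_force: [0.2, -0.7, -4.4]
gripper_width: 62.6
grasp_force: 67.1
```

Request:
{"op": "send_rows", "data": {
  "targets": [
    {"gripper":1,"x":0,"y":0,"z":1.0,"ax":0,"ay":0,"az":0},
    {"gripper":1,"x":0,"y":0,"z":0.5,"ax":0,"ay":0,"az":0},
    {"gripper":1,"x":0,"y":0,"z":0,"ax":0,"ay":0,"az":0},
    {"gripper":1,"x":0,"y":0,"z":0,"ax":0,"ay":0,"az":0}
  ]
}}

```text
clock: 18.55
position: [490.5, 289.5, 107.5]
ee_rot: [0.0, 1.0, 0.0, 0.0]
contact_force: [0.4, 0.6, -3.3]
gripper_width: 62.1
grasp_force: 67.1
```

Request:
{"op": "send_rows", "data": {
  "targets": [
    {"gripper":1,"x":0,"y":0,"z":0.7,"ax":0,"ay":0,"az":0},
    {"gripper":1,"x":0,"y":0,"z":0.5,"ax":0,"ay":0,"az":0},
    {"gripper":1,"x":0,"y":0,"z":0.3,"ax":0,"ay":0,"az":0},
    {"gripper":1,"x":0,"y":0,"z":0.2,"ax":0,"ay":0,"az":0},
    {"gripper":1,"x":0,"y":0,"z":0.1,"ax":0,"ay":0,"az":0}
  ]
}}

```text
clock: 18.97
position: [489.9, 289.6, 88.6]
ee_rot: [-0.0, 1.0, -0.0, -0.0]
contact_force: [-0.2, 0.4, -4.9]
gripper_width: 62.3
grasp_force: 67.2
```

Request:
{"op": "send_rows", "data": {
  "targets": [
    {"gripper":1,"x":0,"y":0,"z":0.05,"ax":0,"ay":0,"az":0},
    {"gripper":1,"x":0,"y":0,"z":0.05,"ax":0,"ay":0,"az":0},
    {"gripper":1,"x":0,"y":0,"z":0.05,"ax":0,"ay":0,"az":0},
    {"gripper":1,"x":0,"y":0,"z":0.05,"ax":0,"ay":0,"az":0},
    {"gripper":1,"x":0,"y":0,"z":0.05,"ax":0,"ay":0,"az":0}
  ]
}}

```text
clock: 19.38
position: [490.1, 289.8, 86.7]
ee_rot: [-0.0, 1.0, 0.0, 0.0]
contact_force: [-0.3, -0.5, -0.8]
gripper_width: 62.3
grasp_force: 67.4
```

Request:
{"op": "send_rows", "data": {
  "targets": [
    {"gripper":1,"x":0,"y":0,"z":0.05,"ax":0,"ay":0,"az":0},
    {"gripper":-0.4,"x":0,"y":0,"z":0,"ax":0,"ay":0,"az":0},
    {"gripper":-0.7,"x":0,"y":0,"z":0,"ax":0,"ay":0,"az":0},
    {"gripper":-1,"x":0,"y":0,"z":0,"ax":0,"ay":0,"az":0},
    {"gripper":-1,"x":0,"y":0,"z":0,"ax":0,"ay":0,"az":0}
  ]
}}

```text
clock: 19.8
position: [490.6, 290.1, 86.5]
ee_rot: [-0.0, 1.0, 0.001, 0.001]
contact_force: [-1.3, -0.3, 0.7]
gripper_width: 85.5
grasp_force: 0.0
```

Request:
{"op": "send_rows", "data": {
  "targets": [
    {"gripper":-1,"x":0,"y":0,"z":0,"ax":0,"ay":0,"az":0},
    {"gripper":-1,"x":0,"y":0,"z":-1.0,"ax":0,"ay":0,"az":0},
    {"gripper":-1,"x":0,"y":0,"z":-2.0,"ax":0,"ay":0,"az":0},
    {"gripper":-1,"x":0,"y":0,"z":-3.0,"ax":0,"ay":0,"az":0},
    {"gripper":-1,"x":0,"y":0,"z":-3.0,"ax":0,"ay":0,"az":0}
  ]
}}

```text
clock: 20.22
position: [489.8, 289.3, 177.1]
ee_rot: [-0.0, 1.0, -0.001, -0.0]
contact_force: [0.8, 0.8, 0.6]
gripper_width: 85.7
grasp_force: 0.0
```

Request:
{"op": "send_rows", "data": {
  "targets": [
    {"gripper":-1,"x":0,"y":0,"z":-3.0,"ax":0,"ay":0,"az":0},
    {"gripper":-1,"x":1.0,"y":0,"z":-2.0,"ax":0,"ay":0,"az":0},
    {"gripper":-1,"x":3.0,"y":0,"z":0,"ax":0,"ay":0,"az":0},
    {"gripper":-1,"x":3.0,"y":0,"z":0,"ax":0,"ay":0,"az":0},
    {"gripper":-1,"x":0,"y":0,"z":0,"ax":0,"ay":0,"az":0}
  ]
}}

```text
clock: 20.63
position: [416.4, 288.7, 227.4]
ee_rot: [-0.001, 1.0, 0.001, -0.0]
contact_force: [-0.8, -0.4, 0.1]
gripper_width: 85.1
grasp_force: 0.0
```

```bash
python3 - <<'E'
from h import *
for n in("scene","top"):
    im,d,P=cloud(n)
    cv2.imwrite(f"pics/{n}1.png",im[...,::-1])
    for c in([457,-306],[484,52],[490,290]):
        m=np.hypot(*(P[...,:2]-c).transpose(2,0,1))<14
        s=P[m]; s=s[(s[:,2]>95)&(s[:,2]<155)]; print(n,c,len(s),np.median(s,0).round(1) if len(s) else 0)
s=arm.read_state();print(s["position"],s["grasp_force"],s["contact_force"])
E
```

```text
scene [457, -306] 0 0
scene [484, 52] 0 0
scene [490, 290] 0 0
top [457, -306] 75 [ 456.7 -305.4  117.3]
top [484, 52] 71 [484.3  53.  112.1]
top [490, 290] 75 [488.9 289.9 143.4]
[419.59581724 289.87896363 227.35234883] 0.0 [0.44915038 0.47024427 0.63618213]
```

View pics/scene1.png

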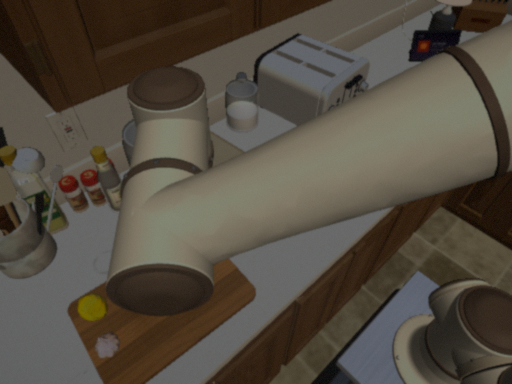

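The arm hides the canisters in the scene view. The top camera shows the worn canister's button face at z≈143 (22+121) at (489, 290), upright on the board. It also shows both sound buttons down at z≈117 and 112, with their canisters in place.

```bash
python3 -c "
from bench import arm; print(arm.job_done())"
```

```text
the job is handed in; nothing more can be done
None
```

I handed the job in: the two outer canisters are snapped shut and still in place, and the worn middle one stands upright and released on the chopping board; the hand-in gave no pass or fail result.

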